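Shim and lock the wire feeder's drive deck

ROBOT

A 6-joint arm with a two-finger parallel gripper is mounted at the origin on a cart in front of the work surface, level with it; the furniture and walls round the work are solid. World frame = base frame: x ahead of the robot, y to its left, z up, the work surface at z = 0. Lengths are in m, angles in rad, forces in N, time in s.
With the tool pointing down it reaches from about 0.35 to 0.8 m from the base axis. Payload 7.3 kg.
Tool frame: the origin (TCP) lies midway between the tips of the shut fingers; the grasp point (between the pads) lies 19 mm behind it; z points along the fingers, y is the line along which they close (so a half turn about z gives the same grasp; the last joint's range is limited). The gripper opens to 85 mm and grips with 20 to 120 N. Pads are 22 mm wide; open, the fingers measure 114 mm over their backs; the gripper's body (76 mm by 85 mm) begins 54 mm behind the grasp point. The pads swing forward as they close: fully open they stand 13 mm farther back than shut.
Start: joints at [0.998, 0.342, 1.524, -0, 1.275, -0.146], TCP at [0.217, 0.478, 0.231] pointing down, gripper open.
Joint ranges: [-2.53, 2.53], [-0.77, 2.02], [0.04, 2.7], [-1, 4.14], [0.28, 2.66], [-3.11, 3.11]. Speed limits (rad/s): [2.57, 2.57, 3.14, 3.14, 3.14, 3.14].

INTERFACE

Orientations are given as a rotation vector (axis times angle).
In Python, from rig import bot, camera, sign_off gives the robot as it stands. The module is installed in compiled form; this text tells all that it offers.
- The arm moves only by the shell command python3 -m handwheel 'ROWS' [FORCE]. ROWS is JSON, a list of rows, each an object with "offset": the shift along the world's x, y, z in mm, a list of three; "twist": the turn about the world's z in rad; "gripper": the opening in per cent of the stroke, from 0 (shut) to 100 (fully open). A call has exactly 10 rows; each row is the pose to reach, as a shift and turn from the pose commanded when the call began; what a row does not reach only later rows make up. A row lasts 1/8 s, in which the tool goes at most 62.5 mm and 10.7 degrees, less where a joint would pass 70% of its speed; a pose out of reach is approached as far as the arm can. A call with a gripper value outside its range is refused whole. The fingers move at their own pace and stop on an object; FORCE is the grip in N (left out, the last holds). Time passes only in rows, so rows that repeat a pose let the fingers close, or fill a call up. It gives the time, the measured TCP pose, the force, the opening and the grip force at its end, in the units of the state.
- bot.state(): the state, without advancing time (a new reading comes with each control period).
- camera(name): name is "side" or "top" or "wrist"; returns a dict with "image" (384x512x3 uint8, blue, green, red), "depth" (384x512 float32, m along the optical axis (not along the pixel's ray), 0 where there is no reading), "camera_matrix" (3x3 intrinsics, pixels), "R" (3x3) and "t" (3): a world point X has camera coordinates R X + t. Camera axes: x right, y down, z forward; pixel columns grow to the right and rows downward; lengths in m; the calibration is good to about 2 mm. A picture is of the moment at which its call begins.
- sign_off(): hands the job in; it is judged then, once.
The state is a dict: "t": time; "joint_positions": joint angles; "joint_velocities": joint speeds; "joint_torque": joint torques, N m; "ee_pos": TCP position; "orientation": TCP orientation; "contact_force": force on the tool from outside, world axes, zero at the start; "torque": the same for the moment, N m; "gripper_width": finger opening in m; "finger_force": force on a finger pad.
Only numpy, scipy, OpenCV 4.12 (cv2) and the standard library are available. Lean on these libraries where they do the work, as an engineer would, in place of code of your own. Each camera call takes 0.05 s, during which the arm holds its last target. There are 200 camera calls.

TASK

Jack up the feeder's heavy deck: with the pry bar held over the fulcrum block, lever its front lip up about 17 mm so that it stays up, then lay the bar down flat on the trolley clear of the stand. Slide every shim on the trolley straight in under the lip, nose first and by about half its length, tabs left outside, with at least one on each side of the fulcrum; then push the deck down until it rests on the shims and only then turn the lock knob clockwise until it clicks home. Leave the other things on the trolley alone.

Things in the scene. Friction and masses are not known exactly. Their poses are not given: they have to be found in the camera images.
- stand: fixed steel stand of a wire feeder. Origin on the trolley top (z = 0) directly below the middle of the deck's front lip; x points from the lip back to the hinge, y along the lip, z up. Two stop feet stand under the lip's corners (x 4 to 20 mm, |y| 120 to 130 mm); between them and the middle the space under the lip is free and shims slide on the trolley top. The lock knob stands at x = -0.025, y = 0.165
- fulcrum (a point): middle of the crest of the fulcrum, a round steel bar along y (radius 6 mm, 36 mm long) on a block 30 mm (x) x 34 mm (y) in front of the lip; 30 mm above the trolley, 45 mm in front of the lip (stand frame x = -0.045, y = 0)
- deck: heavy deck: steel plate 250 (x) x 260 (y) x 10 mm hinged at its rear. Origin: middle of the lower front edge (the lip), 18 mm above the trolley when down, about 24 mm when resting on the shims. Lip height = 0.018 + 0.25 sin(tilt). The stiff hinge holds it wherever it is left; at the lip about 30 N raise it, 4 to 9 N push it down. A drive unit (75 mm high, motor on top) begins 100 mm behind the lip
- lock (a joint): deck lock knob: 0 to 1.4 rad, grows clockwise seen from above. It turns lightly to 0.7, stiffens (up to about 0.15 N m) and past about 1.05 rad clicks over its detent and springs by itself to 1.4 (locked)
- lock_grip (a point): centre of the lock knob's grip bar: upright bar 42 mm long, 14 mm thick, 32 mm high, its centre about 57 mm above the trolley; its x axis lies along the bar and turns with it (along the stand's x at joint value 0)
- bar_grip (a point): pry bar: centre of its handle, a rubber grip 98 mm long, 20 mm wide, 20 mm high. Axes: x along the bar to the tip, z up when it lies flat. A flat steel blade 18 mm wide, 5 mm thick runs on to the tip, 175 mm ahead; handle and blade share one flat underside, 10 mm below this point. Bar 224 mm long, 0.25 kg
- bar_tip (a point): pry bar: middle of the lower edge of the blade's tip (axes as bar_grip)
- shim_1_tab (a point): shim 1 (may be absent): aluminium block 90 mm long (x), 26 wide (y), 23 high, 0.12 kg, with an upright tab on it at the rear to hold it by: 26 mm along x, 10 mm thick across y, 27 mm high (22 to 49 mm above the underside). This point is the centre of the tab, 36 mm above the underside; x points to the nose, 75 mm ahead
- shim_1_nose (a point): shim 1: middle of the lower edge of its nose (front end)
- shim_2_tab (a point): shim 2 (may be absent): aluminium block 90 mm long (x), 26 wide (y), 23 high, 0.12 kg, with an upright tab on it at the rear to hold it by: 26 mm along x, 10 mm thick across y, 27 mm high (22 to 49 mm above the underside). This point is the centre of the tab, 36 mm above the underside; x points to the nose, 75 mm ahead
- shim_2_nose (a point): shim 2: middle of the lower edge of its nose (front end)
- shim_3_tab (a point): shim 3 (may be absent): aluminium block 90 mm long (x), 26 wide (y), 23 high, 0.12 kg, with an upright tab on it at the rear to hold it by: 26 mm along x, 10 mm thick across y, 27 mm high (22 to 49 mm above the underside). This point is the centre of the tab, 36 mm above the underside; x points to the nose, 75 mm ahead
- shim_3_nose (a point): shim 3: middle of the lower edge of its nose (front end)
- tape: roll of black insulating tape, bystander; leave it alone. Origin at the centre of its underside
- cutter: small side cutter, bystander; leave it alone. Origin at the centre of its underside
- carton: small card box of ferrules, bystander; leave it alone. Origin at the centre of its underside
- coupling: brass air coupling, bystander; leave it alone. Origin at the centre of its underside
- plug: black cable connector, bystander; leave it alone. Origin at the centre of its underside
- pliers: long-nose pliers, bystander; leave it alone. Origin at the centre of its underside

How it is judged:
On the way, in this order (a step that is already met when the one before it is completed fails the run):
1. the pry bar holds the deck's lip raised (over 32 mm above the trolley, 14 mm above its start, the bar pressing on it) (height (world z) of deck above 0.032 m and contact force between pry_bar and deck above 1.5 N), for 0.1 s.
2. every shim lies under the lip, at least one each side of the fulcrum, with the deck still raised and the bar off it (x of shim_1_nose in the frame of stand between 0.028 and 0.075 m and y of shim_1_nose in the frame of stand between -0.135 and 0.135 m and height (world z) of each of shim_1_tab, shim_2_tab, shim_3_tab below 0.047 m and angle between each of shim_1_tab, shim_2_tab, shim_3_tab's own z axis and vertical below 0.2 rad and angle between the x axis of each of shim_1_tab, shim_2_tab, shim_3_tab and the x axis of stand, either way round below 0.4 rad and x of shim_2_nose in the frame of stand between 0.028 and 0.075 m and y of shim_2_nose in the frame of stand between -0.135 and 0.135 m and x of shim_3_nose in the frame of stand between 0.028 and 0.075 m and y of shim_3_nose in the frame of stand between -0.135 and 0.135 m and y of any of shim_1_nose, shim_2_nose, shim_3_nose in the frame of stand above 0.02 m and y of any of shim_1_nose, shim_2_nose, shim_3_nose in the frame of stand below -0.02 m and height (world z) of deck above 0.0275 m and contact force between pry_bar and deck below 0.1 N), for 0.2 s.
3. the deck is pushed down onto the shims (height (world z) of deck between 0.0215 and 0.0265 m), for 0.2 s.
4. the lock knob has clicked home (value of joint lock above 1.33 rad), for 0.2 s.
At the end, for the whole second after the job is handed in: Every shim lies flat under the lip, nose 28 to 75 mm behind the lip, within 0.4 rad of straight, at least one each side of the fulcrum; the deck rests on them (lip 21.5 to 26.5 mm up); the knob reads over 1.33 rad; the bar lies flat on the trolley, touching neither stand nor deck (all of step 3 and x of shim_1_nose in the frame of stand between 0.028 and 0.075 m and y of shim_1_nose in the frame of stand between -0.135 and 0.135 m and height (world z) of each of shim_1_tab, shim_2_tab, shim_3_tab below 0.047 m and angle between each of shim_1_tab, shim_2_tab, shim_3_tab's own z axis and vertical below 0.2 rad and angle between the x axis of each of shim_1_tab, shim_2_tab, shim_3_tab and the x axis of stand, either way round below 0.4 rad and x of shim_2_nose in the frame of stand between 0.028 and 0.075 m and y of shim_2_nose in the frame of stand between -0.135 and 0.135 m and x of shim_3_nose in the frame of stand between 0.028 and 0.075 m and y of shim_3_nose in the frame of stand between -0.135 and 0.135 m and y of any of shim_1_nose, shim_2_nose, shim_3_nose in the frame of stand above 0.02 m and y of any of shim_1_nose, shim_2_nose, shim_3_nose in the frame of stand below -0.02 m and height (world z) of bar_grip below 0.018 m and height (world z) of bar_tip below 0.01 m and contact force between pry_bar and stand below 0.1 N and contact force between pry_bar and deck below 0.1 N and value of joint lock above 1.33 rad and linear speed of pry_bar below 0.02 m/s).
It fails at once if another thing on the trolley (tape, cutter, carton, coupling, connector, pliers) is moved more than 5 cm (distance of any of tape, cutter, carton, coupling, plug, pliers from where it was at the start of the episode above 0.05 m).
Of shim_1, shim_2, shim_3 only 2 to 3 are there at a start; the rules pass over those that are not, and their reading is None.
At some moment in a run one of shim_1, shim_2, shim_3, pry_bar may be knocked a few centimetres aside while the robot is not near it.
Once in a run the grip may slacken for a moment while it holds something.
It also fails if it takes over 210 s, if anything falls off the work surface, if the arm or the gripper's body presses on something with over 40 N, if the wrist force passes 120 N, or if a joint passes its speed limit or range.

## Working session

There is one attempt and no reset: what is moved stays moved. The work goes in short steps, Python scripts to look and compute and a shell command to move; the robot and the scene stay as the last step left them, time stands still between calls to the robot, and variables do not carry over. Pictures are saved under pics/ and viewed, at most 14 in all, crops included, and the job is handed in when it is done.

```bash
mkdir -p pics
cat > h.py <<'E'
import numpy as np, cv2
from rig import bot, camera, sign_off
def cast(c,u,v,z):
    K,R,t=c["camera_matrix"],c["R"],c["t"]
    d=R.T@np.linalg.solve(K,[u,v,1.0]); o=-R.T@t
    return o+d*(z-o[2])/d[2]
def cloud(c):
    K,R,t=c["camera_matrix"],c["R"],c["t"]
    v,u=np.mgrid[:384,:512]; Z=c["depth"]
    P=np.stack([(u-K[0,2])/K[0,0]*Z,(v-K[1,2])/K[1,1]*Z,Z],-1)
    return (P-t)@R
E
python3 - <<'E'
from h import *
s=bot.state(); print({k:np.round(v,3) for k,v in s.items()})
ims=[]
for n in("top","side","wrist"):
    c=camera(n); cv2.imwrite(f"pics/{n}0.png",c["image"]); np.savez(f"{n}0.npz",**c); print(n,c["camera_matrix"][0,0],-c["R"].T@c["t"],c["R"][2])
a=cv2.resize(cv2.imread("pics/top0.png"),(800,600)); cv2.imwrite("pics/top0b.png",a)
E
```

```text
{'t': np.float64(0.0), 'joint_positions': array([ 0.998,  0.343,  1.525, -0.   ,  1.275, -0.146]), 'joint_velocities': array([-0.001, -0.   ,  0.001,  0.   ,  0.   ,  0.002]), 'joint_torque': array([ 1.0000e-03, -4.3369e+01, -2.4601e+01, -0.0000e+00,  8.0000e-03,
       -0.0000e+00]), 'ee_pos': array([0.217, 0.478, 0.231]), 'orientation': array([-6.65e-01, -3.07e+00,  2.00e-03]), 'contact_force': array([ 0.918, -0.051, -0.498]), 'torque': array([-0.016,  0.038, -0.011]), 'finger_force': np.float64(0.0), 'gripper_width': np.float64(0.086)}
top 455.90709211044316 [0.32002477 0.01461404 1.44805098] [ 1.21937105e-01 -6.92074738e-04 -9.92537588e-01]
side 463.4620768946164 [0.07637637 1.10144087 0.98451584] [ 0.29510302 -0.73688907 -0.6082012 ]
wrist 319.87298004628246 [0.15164566 0.50723024 0.37434216] [ 0.25840264 -0.11831094 -0.95876514]
```

View pics/top0b.png

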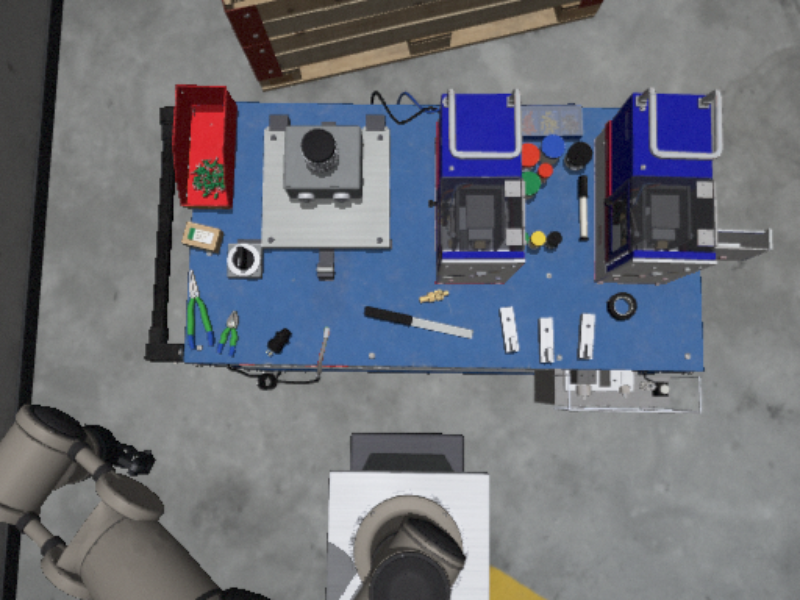

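View pics/side0.png

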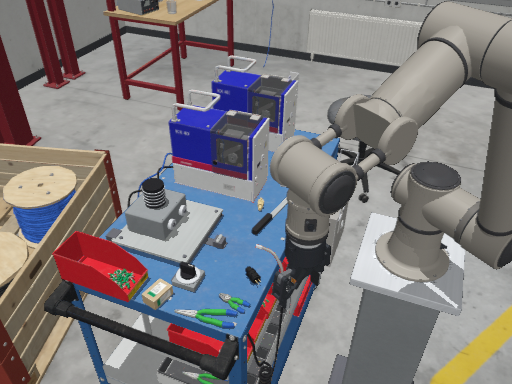

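Top view (800x600 px): deck plate spans (262–390, 128–248), with the fulcrum at about (326, 265) and the knob at (244, 260). The bar's handle is at (388, 315) and its tip at (471, 334). Three shims are at (510, 330), (546, 340) and (587, 336). The side view shows the same layout, but the arm hides the shims.

Run:
```python
from h import *
c=dict(np.load("top0.npz")); P=cloud(c); im=c["image"]
s=512/800
for n,(u,v) in dict(lipL=(262,246),lipR=(389,248),deckbackL=(265,130),knob=(244,258),ful=(326,258),h0=(366,312),h1=(410,321),tip=(471,335),s1t=(503,309),s1b=(511,350),s2t=(546,320),s2b=(547,360),s3t=(588,315),s3b=(585,357),coup=(434,296),plug=(280,340)).items():
    u,v=u*s,v*s; print(n,np.round(P[int(v),int(u)],3), np.round(cast(c,u,v,0.02),3))
cv2.imwrite("pics/topcrop.png",cv2.resize(im[185:240,140:420],(800,157*1),interpolation=cv2.INTER_CUBIC)) 
cv2.imwrite("pics/topcrop.png",cv2.resize(im[150:240,220:400],(800,400),interpolation=cv2.INTER_CUBIC))
```

```text
lipL [0.596 0.306 0.026] [0.596 0.305 0.02 ]
lipR [0.597 0.049 0.028] [0.596 0.046 0.02 ]
deckbackL [0.84  0.31  0.026] [0.841 0.309 0.02 ]
knob [0.566 0.335 0.048] [0.571 0.34  0.02 ]
ful [0.577 0.178 0.003] [0.573 0.174 0.02 ]
h0 [0.466 0.09  0.025] [0.465 0.09  0.02 ]
h1 [0.45  0.002 0.016] [0.448 0.001 0.02 ]
tip [ 0.424 -0.121  0.01 ] [ 0.422 -0.122  0.02 ]
s1t [ 0.477 -0.183  0.025] [ 0.475 -0.186  0.02 ]
s1b [ 0.392 -0.2    0.034] [ 0.393 -0.202  0.02 ]
s2t [ 0.457 -0.27   0.025] [ 0.455 -0.273  0.02 ]
s2b [ 0.374 -0.267  0.056] [ 0.374 -0.274  0.02 ]
s3t [ 0.467 -0.354  0.03 ] [ 0.466 -0.357  0.02 ]
s3b [ 0.383 -0.345  0.034] [ 0.382 -0.35   0.02 ]
coup [ 0.5   -0.044  0.025] [ 0.499 -0.047  0.02 ]
plug [0.406 0.26  0.031] [0.405 0.261 0.02 ]
```

View pics/topcrop.png

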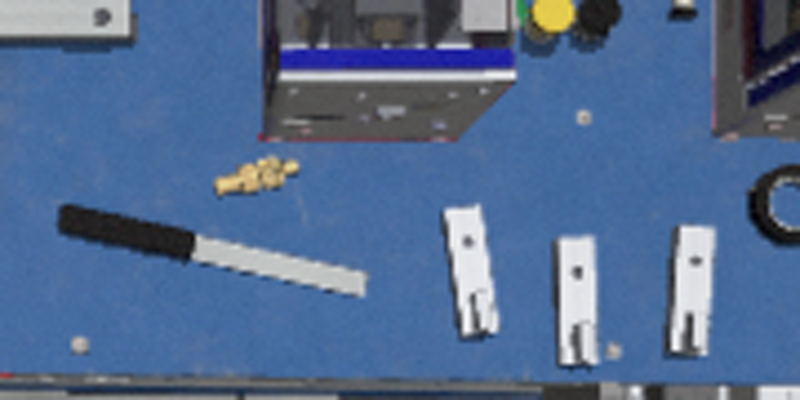

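The crop shows the tabs at the robot-side ends of all three shims, so the noses already point forward. I'll move over the bar handle next.

```bash
python3 -m handwheel '[{"offset":[24,-45,0],"twist":-0.15,"gripper":100},{"offset":[50,-95,0],"twist":-0.3,"gripper":100},{"offset":[80,-145,0],"twist":-0.45,"gripper":100},{"offset":[108,-195,0],"twist":-0.6,"gripper":100},{"offset":[136,-245,0],"twist":-0.75,"gripper":100},{"offset":[164,-295,0],"twist":-0.9,"gripper":100},{"offset":[192,-345,0],"twist":-1.05,"gripper":100},{"offset":[220,-395,0],"twist":-1.2,"gripper":100},{"offset":[241,-432,0],"twist":-1.34,"gripper":100},{"offset":[241,-432,0],"twist":-1.34,"gripper":100}]' 20
python3 - <<'E'
from h import *
c=camera("wrist"); cv2.imwrite("pics/w1.png",c["image"]); np.savez("w1.npz",**c); 
s=bot.state(); print(s["ee_pos"],s["orientation"],-c["R"].T@c["t"])
E
```

```text
t: 1.4
ee_pos: [0.4593, 0.0436, 0.2309]
orientation: [2.433, 1.987, -0.001]
contact_force: [-0.6, 0.4, 0.4]
gripper_width: 0.0853
finger_force: 0.0
[0.45838777 0.04503496 0.23088841] [-2.42927626e+00 -1.99075404e+00  9.83477296e-04] [0.47389044 0.11400948 0.37447701]
```

View pics/w1.png

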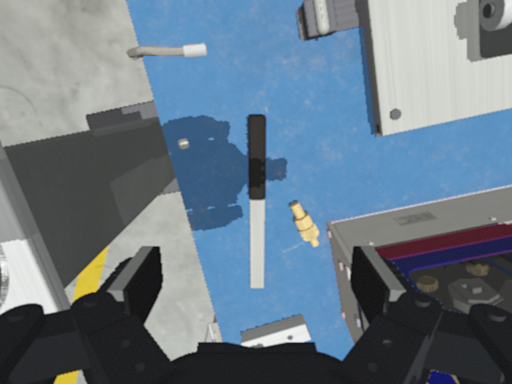

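The wrist view shows the handle from (257,115) to (257,198), the blade tip at (257,288), the coupling at (306,225) and the fulcrum at (325,15). I'll measure these.

Run:
```python
from h import *
c=dict(np.load("w1.npz")); P=cloud(c); hsv=cv2.cvtColor(c["image"],cv2.COLOR_BGR2HSV)
roi=np.zeros((384,512),np.uint8); roi[100:300,240:275]=1
nb=~((hsv[...,0]>95)&(hsv[...,0]<125)&(hsv[...,1]>90))
h=nb&(hsv[...,2]<60)&(roi>0)&(P[...,2]>.012); b=nb&(hsv[...,2]>120)&(roi>0)
for n,m,z in(("handle",h,.02),("blade",b,.005)):
    m=cv2.morphologyEx(m.astype(np.uint8),cv2.MORPH_OPEN,np.ones((3,3)))
    k=max(cv2.findContours(m,0,1)[0],key=cv2.contourArea)
    box=cv2.boxPoints(cv2.minAreaRect(k)); print(n,np.median(P[m>0][:,2]));print(np.round([cast(c,*p,z)[:2] for p in box],4))
# tops from two views: handle rear end
c0=dict(np.load("top0.npz"))
print("floor",np.median(P[200:240,200:230,2]))
for n,(u,v) in dict(lipcorner=(379,134),ful=(318,15)).items(): print(n,np.round(P[v,u],4),np.round(P[v,u+3],4))
```

```text
handle 0.020765512139588257
[[0.4601 0.0845]
 [0.4762 0.0812]
 [0.4604 0.0015]
 [0.4433 0.005 ]]
blade 0.005803350788797465
[[ 0.4415 -0.0021]
 [ 0.4605 -0.006 ]
 [ 0.4369 -0.1261]
 [ 0.4162 -0.1218]]
floor 0.00021632988103312002
lipcorner [0.6051 0.0449 0.0008] [0.599  0.0491 0.0271]
ful [0.5479 0.1762 0.0298] [0.5506 0.1755 0.0302]
```

```bash
python3 -m handwheel '[{"offset":[6,22,-40],"twist":0,"gripper":60},{"offset":[6,22,-90],"twist":0,"gripper":60},{"offset":[6,22,-140],"twist":0,"gripper":60},{"offset":[6,22,-185],"twist":0,"gripper":60},{"offset":[6,22,-215],"twist":0,"gripper":60},{"offset":[6,22,-228],"twist":0,"gripper":60},{"offset":[6,22,-228],"twist":0,"gripper":10},{"offset":[6,22,-228],"twist":0,"gripper":10},{"offset":[6,22,-228],"twist":0,"gripper":10},{"offset":[6,22,-228],"twist":0,"gripper":10}]' 20
python3 -m handwheel '[{"offset":[0,0,0],"twist":0,"gripper":10},{"offset":[0,0,0],"twist":0,"gripper":10},{"offset":[0,0,10],"twist":0,"gripper":10},{"offset":[0,0,20],"twist":0,"gripper":10},{"offset":[0,0,30],"twist":0,"gripper":10},{"offset":[0,0,45],"twist":0,"gripper":10},{"offset":[0,0,60],"twist":0,"gripper":10},{"offset":[0,0,75],"twist":0,"gripper":10},{"offset":[0,0,75],"twist":0,"gripper":10},{"offset":[0,0,75],"twist":0,"gripper":10}]'
python3 - <<'E'
from h import *
c=camera("wrist"); cv2.imwrite("pics/w2.png",c["image"]); np.savez("w2.npz",**c); c2=camera("side"); 
cv2.imwrite("pics/w2.png",np.hstack([c["image"][:, 130:400],cv2.resize(c2["image"][150:310,190:370],(432,384))]))
E
```

```text
t: 2.7
ee_pos: [0.4649, 0.0682, 0.0044]
orientation: [2.427, 1.993, 0.003]
contact_force: [-1.9, 2.6, 6.8]
gripper_width: 0.0194
finger_force: 22.5
t: 3.95
ee_pos: [0.464, 0.0679, 0.0781]
orientation: [-2.428, -1.993, 0.0]
contact_force: [-0.6, 0.5, -2.8]
gripper_width: 0.0192
finger_force: 21.3
```

View pics/w2.png

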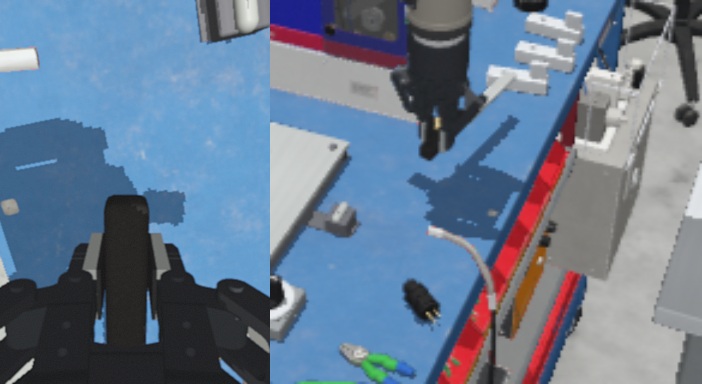

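Wrist crop: the handle is square in the fingers. Side crop: the bar is level and off the table. A hose with a white end, at (430,230), stands near the place the gripper will need, so I'll measure that and the bar's pitch.

Run:
```python
from h import *
c=dict(np.load("w1.npz")); P=cloud(c)
for u,v in((203,50),(195,50),(185,50),(170,51),(155,51),(140,51),(133,54)): print(u,v,np.round(P[v,u],3))
c=dict(np.load("w2.npz")); P=cloud(c)
for v in range(200,350,15): print(v,np.round(P[v,256],4))
c=dict(np.load("side0.npz")); P=cloud(c)
for u,v in((259,247),(265,249),(275,254),(283,262)): print(u,v,np.round(P[v,u],3))
```

```text
203 50 [0.432 0.167 0.035]
195 50 [0.424 0.169 0.036]
185 50 [0.415 0.171 0.037]
170 51 [0.4   0.173 0.036]
155 51 [0.386 0.175 0.038]
140 51 [0.37  0.18  0.031]
133 54 [0.358 0.181 0.017]
200 [0.4698 0.0956 0.0878]
215 [0.4689 0.0911 0.0943]
230 [0.4676 0.0849 0.0956]
245 [0.4661 0.0774 0.0943]
260 [0.4648 0.0708 0.0953]
275 [0.4635 0.0642 0.0966]
290 [0.4619 0.0562 0.0956]
305 [0.4601 0.0475 0.0943]
320 [0.4585 0.0391 0.0939]
335 [0.4568 0.0308 0.094 ]
259 247 [0.422 0.177 0.035]
265 249 [0.403 0.177 0.034]
275 254 [0.371 0.18  0.028]
283 262 [ 0.389  0.029 -0.156]
```

The hose occupies x 0.36–0.433, y about 0.17, up to z 0.038, so I'll run the bar yawed 0.38 rad with its handle to the hose's right. The grip holds the bar level. To pitch it I'll hook its tip under the lip and raise the handle. First I swing it round clear of the machine.

```bash
python3 -m handwheel '[{"offset":[-20,20,40],"twist":0,"gripper":10},{"offset":[-50,50,72],"twist":0,"gripper":10},{"offset":[-85,80,72],"twist":0.1,"gripper":10},{"offset":[-110,102,72],"twist":0.25,"gripper":10},{"offset":[-110,102,72],"twist":0.42,"gripper":10},{"offset":[-110,102,72],"twist":0.6,"gripper":10},{"offset":[-110,102,72],"twist":0.78,"gripper":10},{"offset":[-110,102,72],"twist":0.96,"gripper":10},{"offset":[-110,102,72],"twist":1.14,"gripper":10},{"offset":[-110,102,72],"twist":1.32,"gripper":10}]'
python3 -m handwheel '[{"offset":[0,0,0],"twist":0.16,"gripper":10},{"offset":[0,0,0],"twist":0.32,"gripper":10},{"offset":[0,0,0],"twist":0.48,"gripper":10},{"offset":[0,-20,0],"twist":0.64,"gripper":10},{"offset":[10,-50,0],"twist":0.8,"gripper":10},{"offset":[20,-80,-20],"twist":0.83,"gripper":10},{"offset":[38,-110,-50],"twist":0.83,"gripper":10},{"offset":[38,-124,-90],"twist":0.83,"gripper":10},{"offset":[38,-124,-120],"twist":0.83,"gripper":10},{"offset":[38,-124,-120],"twist":0.83,"gripper":10}]'
python3 - <<'E'
from h import *
s=bot.state(); print(s["ee_pos"],s["orientation"])
c=camera("wrist"); c2=camera("side");np.savez("w3.npz",**c); np.savez("s3.npz",**c2)
cv2.imwrite("pics/w3.png",np.hstack([c["image"],cv2.resize(c2["image"][190:310,120:300],(288*2,384))[:,:288]]))
E
```

```text
t: 5.3
ee_pos: [0.3539, 0.1698, 0.1498]
orientation: [-0.687, -3.064, 0.001]
contact_force: [0.4, 0.2, -2.2]
gripper_width: 0.0196
finger_force: 21.3
t: 6.55
ee_pos: [0.3904, 0.0458, 0.0286]
orientation: [0.596, -3.078, -0.003]
contact_force: [-0.5, -0.4, -2.9]
gripper_width: 0.0194
finger_force: 21.2
[0.39035618 0.04582789 0.02857497] [ 5.96358890e-01 -3.07839664e+00 -2.57682300e-03]
```

View pics/w3.png

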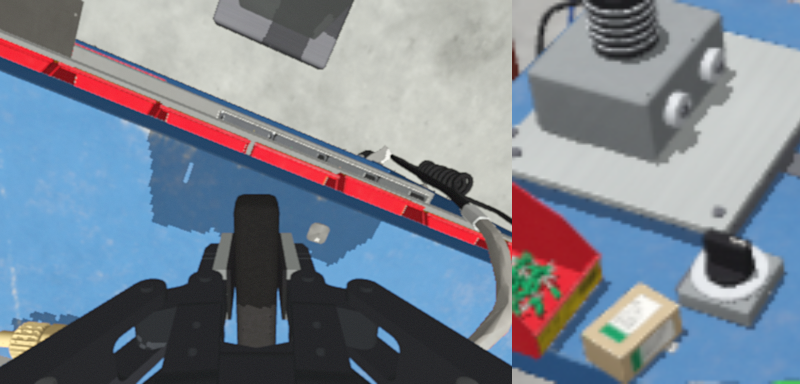

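The wrist camera looks backward, showing the handle at (257,250) and the hose at (490,260). I'll check the tip's height from the top camera.

Run:
```python
from h import *
for n in("top","side"):
    c=camera(n); P=cloud(c)
    d=np.array([np.cos(.385),np.sin(.385)]); q=P[...,:2]-[.3904,.0458]
    a=q@d; b=q@[-d[1],d[0]]
    for lo in range(60,210,15):
        m=(a>lo/1e3)&(a<lo/1e3+.015)&(abs(b)<.006)&(P[...,2]<.06)
        if m.sum(): print(n,lo,m.sum(),np.round(np.median(P[m][:,2]),4))
    if n=="side": cv2.imwrite("pics/s4.png",cv2.resize(c["image"][190:310,180:340],(800,600)))
```

```text
top 75 6 0.0267
top 90 18 0.0247
top 105 18 0.0235
top 120 18 0.0241
top 135 18 0.0229
top 150 18 0.0208
top 165 17 0.02
top 180 16 0.0184
top 195 15 0.0018
side 60 27 0.0251
side 75 23 0.0238
side 90 26 0.0215
side 105 22 0.0111
side 120 28 0.0031
side 135 27 0.018
side 150 20 0.0156
side 165 29 0.0035
side 180 24 0.0022
side 195 13 0.0001
```

View pics/s4.png

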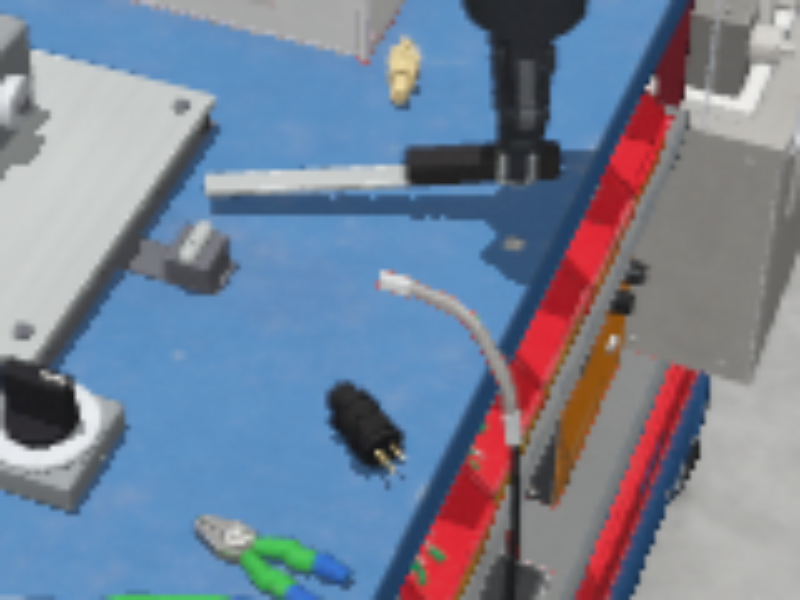

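The side view shows the tip at (208,185) just in front of the lip, with a pitch of about 0.07 rad. I'll lower it, insert it, and raise the handle while advancing.

```bash
python3 -m handwheel '[{"offset":[0,0,-9],"twist":0,"gripper":10},{"offset":[10,0,-9],"twist":0,"gripper":10},{"offset":[25,0,-9],"twist":0,"gripper":10},{"offset":[40,0,-9],"twist":0,"gripper":10},{"offset":[40,0,0],"twist":0,"gripper":10},{"offset":[41,0,10],"twist":0,"gripper":10},{"offset":[43,1,20],"twist":0,"gripper":10},{"offset":[45,2,30],"twist":0,"gripper":10},{"offset":[48,3,40],"twist":0,"gripper":10},{"offset":[48,3,40],"twist":0,"gripper":10}]'
python3 -m handwheel '[{"offset":[2,1,5],"twist":0,"gripper":10},{"offset":[4,2,10],"twist":0,"gripper":10},{"offset":[6,2,15],"twist":0,"gripper":10},{"offset":[8,3,20],"twist":0,"gripper":10},{"offset":[10,4,25],"twist":0,"gripper":10},{"offset":[12,5,30],"twist":0,"gripper":10},{"offset":[12,5,30],"twist":0,"gripper":10},{"offset":[12,5,28],"twist":0,"gripper":10},{"offset":[12,5,24],"twist":0,"gripper":10},{"offset":[12,5,24],"twist":0,"gripper":10}]'
cat > pitch.py <<'E'
from h import *
import sys
s=bot.state(); g=s["ee_pos"]; a=s["orientation"]; a=a/np.linalg.norm(a); y=2*a[1]*a-[0,1,0]; d=np.array([y[1],-y[0]]); d*=np.sign(d[0]); print("ee",np.round(g,4),"yaw",np.arctan2(d[1],d[0]),"F",np.round(s["contact_force"],1))
for n in sys.argv[1:]:
    c=camera(n); P=cloud(c); q=P[...,:2]-g[:2]; al=q@d; b=q@[-d[1],d[0]]
    r=[]
    for lo in range(30,210,15):
        m=(al>lo/1e3)&(al<lo/1e3+.015)&(abs(b)<.006)&(P[...,2]<.09)
        r.append((lo+7,int(m.sum()),int(1e4*np.median(P[m][:,2]))/10 if m.sum() else None))
    print(n,r)
    m=(abs(P[...,0]-.606)<.006)&(abs(P[...,1]-.178)<.1)&(P[...,2]<.07)
    print("lip top z",np.median(P[m][:,2]))
    cv2.imwrite(f"pics/{n}_{s['t']:.1f}.png",cv2.resize(c["image"][190:310,180:340],(800,600)) if n=="side" else c["image"])
E
python3 pitch.py top side
```

```text
t: 8.0
ee_pos: [0.441, 0.049, 0.0712]
orientation: [-0.598, 3.082, -0.001]
contact_force: [0.1, 0.1, -2.6]
gripper_width: 0.0191
finger_force: 24.6
t: 9.25
ee_pos: [0.452, 0.0539, 0.0938]
orientation: [0.598, -3.083, -0.001]
contact_force: [0.5, -0.5, -3.0]
gripper_width: 0.0191
finger_force: 24.4
ee [0.452  0.0539 0.0938] yaw 0.3830729945878284 F [ 0.5 -0.5 -3. ]
top [(37, 0, None), (52, 0, None), (67, 0, None), (82, 0, None), (97, 0, None), (112, 5, 31.6), (127, 18, 23.9), (142, 16, 15.9), (157, 21, 28.3), (172, 18, 30.4), (187, 18, 30.1), (202, 17, 28.9)]
lip top z 0.029074310238230434
side [(37, 21, 2.9), (52, 30, 75.3), (67, 31, 52.7), (82, 20, 46.2), (97, 21, 39.1), (112, 27, 26.5), (127, 24, 20.3), (142, 23, 15.3), (157, 25, 11.2), (172, 12, 27.6), (187, 12, 27.1), (202, 17, 27.7)]
lip top z 0.026263097041542317
```

The bar is now pitched about 0.47 rad with the deck undisturbed. I'll withdraw it and carry it above the fulcrum.

```bash
python3 -m handwheel '[{"offset":[-8,-3,3],"twist":0,"gripper":10},{"offset":[-16,-6,5],"twist":0,"gripper":10},{"offset":[-28,-11,7],"twist":0,"gripper":10},{"offset":[-45,0,30],"twist":0,"gripper":10},{"offset":[-70,15,60],"twist":0,"gripper":10},{"offset":[-80,30,70],"twist":0,"gripper":10},{"offset":[-80,44,60],"twist":0,"gripper":10},{"offset":[-80,44,54],"twist":0,"gripper":10},{"offset":[-80,44,54],"twist":0,"gripper":10},{"offset":[-80,44,54],"twist":0,"gripper":10}]'
python3 pitch.py top side
```

```text
t: 10.6
ee_pos: [0.3724, 0.0976, 0.1478]
orientation: [0.597, -3.083, -0.0]
contact_force: [-0.5, 0.1, -3.0]
gripper_width: 0.0193
finger_force: 24.3
ee [0.3724 0.0976 0.1478] yaw 0.38270839942948304 F [-0.5  0.1 -3. ]
top [(37, 0, None), (52, 0, None), (67, 0, None), (82, 0, None), (97, 2, 88.2), (112, 16, 85.4), (127, 18, 77.3), (142, 16, 68.4), (157, 17, 64.6), (172, 10, 20.7), (187, 19, 28.7), (202, 13, 20.0)]
lip top z 0.02875203388617912
side [(37, 26, -5.1), (52, 26, -2.4), (67, 16, -0.5), (82, 8, -0.9), (97, 10, -0.2), (112, 20, 0.2), (127, 27, 75.8), (142, 28, 67.6), (157, 25, 61.9), (172, 18, 3.0), (187, 17, 23.2), (202, 9, 23.3)]
lip top z 0.025889066403429823
```

```bash
python3 -m handwheel '[{"offset":[9,4,-6],"twist":0,"gripper":10},{"offset":[18,7,-12],"twist":0,"gripper":10},{"offset":[27,11,-18],"twist":0,"gripper":10},{"offset":[36,15,-24],"twist":0,"gripper":10},{"offset":[45,18,-30],"twist":0,"gripper":10},{"offset":[54,22,-36],"twist":0,"gripper":10},{"offset":[62,25,-42],"twist":0,"gripper":10},{"offset":[69,28,-46],"twist":0,"gripper":10},{"offset":[69,28,-46],"twist":0,"gripper":10},{"offset":[69,28,-46],"twist":0,"gripper":10}]'
python3 pitch.py top side
```

```text
t: 11.95
ee_pos: [0.4411, 0.1259, 0.1024]
orientation: [0.598, -3.084, -0.0]
contact_force: [-0.5, 0.3, -2.7]
gripper_width: 0.0196
finger_force: 24.4
ee [0.4411 0.1259 0.1024] yaw 0.3832332457694402 F [-0.5  0.3 -2.7]
top [(37, 0, None), (52, 0, None), (67, 0, None), (82, 0, None), (97, 0, None), (112, 11, 40.1), (127, 16, 32.6), (142, 16, 24.1), (157, 16, 19.7), (172, 20, 27.2), (187, 17, 28.6), (202, 17, 30.1)]
lip top z 0.028424966022879777
side [(37, 15, -1.5), (52, 22, 1.0), (67, 27, 61.7), (82, 24, 27.4), (97, 28, 17.0), (112, 31, 28.5), (127, 16, 35.6), (142, 19, 23.5), (157, 27, 15.3), (172, 29, 13.0), (187, 13, 27.2), (202, 15, 26.9)]
lip top z 0.026281626563512545
```

```bash
ls -t pics | head -1
```

```text
side_11.9.png
```

```bash
python3 -m handwheel '[{"offset":[3,1,-3],"twist":0,"gripper":10},{"offset":[2,1,-8],"twist":0,"gripper":10},{"offset":[0,0,-13],"twist":0,"gripper":10},{"offset":[-2,-1,-18],"twist":0,"gripper":10},{"offset":[-4,-2,-24],"twist":0,"gripper":10},{"offset":[-5,-2,-30],"twist":0,"gripper":10},{"offset":[-6,-3,-36],"twist":0,"gripper":10},{"offset":[-7,-3,-42],"twist":0,"gripper":10},{"offset":[-8,-3,-46],"twist":0,"gripper":10},{"offset":[-8,-3,-46],"twist":0,"gripper":10}]' 35
python3 pitch.py top side
```

```text
t: 13.3
ee_pos: [0.4304, 0.122, 0.056]
orientation: [0.597, -3.078, 0.0]
contact_force: [-9.0, -5.6, 12.1]
gripper_width: 0.0187
finger_force: 43.9
ee [0.4304 0.122  0.056 ] yaw 0.38299159587755083 F [-9.  -5.6 12.1]
top [(37, 0, None), (52, 0, None), (67, 0, None), (82, 0, None), (97, 9, 39.5), (112, 18, 38.4), (127, 18, 34.8), (142, 17, 34.4), (157, 18, 31.9), (172, 19, 26.9), (187, 17, 36.4), (202, 18, 37.5)]
lip top z 0.03638313818769093
side [(37, 30, 59.1), (52, 31, 56.8), (67, 31, 44.0), (82, 27, 4.0), (97, 29, 2.5), (112, 34, 21.6), (127, 24, 32.4), (142, 16, 31.3), (157, 22, 28.6), (172, 32, 23.4), (187, 28, 26.7), (202, 15, 35.4)]
lip top z 0.03202611455035376
```

The lip is rising, so I'll continue down.

```bash
python3 -m handwheel '[{"offset":[0,0,-4],"twist":0,"gripper":10},{"offset":[-1,0,-8],"twist":0,"gripper":10},{"offset":[-1,0,-12],"twist":0,"gripper":10},{"offset":[-1,0,-16],"twist":0,"gripper":10},{"offset":[-1,0,-20],"twist":0,"gripper":10},{"offset":[-1,0,-24],"twist":0,"gripper":10},{"offset":[-1,0,-27],"twist":0,"gripper":10},{"offset":[-1,0,-28],"twist":0,"gripper":10},{"offset":[-1,0,-28],"twist":0,"gripper":10},{"offset":[-1,0,-28],"twist":0,"gripper":10}]'
python3 pitch.py top side
```

```text
t: 14.65
ee_pos: [0.4279, 0.1218, 0.028]
orientation: [0.596, -3.075, -0.0]
contact_force: [-12.4, -6.7, 14.9]
gripper_width: 0.0187
finger_force: 45.7
ee [0.4279 0.1218 0.028 ] yaw 0.3828682219220829 F [-12.4  -6.7  14.9]
top [(37, 0, None), (52, 0, None), (67, 0, None), (82, 0, None), (97, 13, 32.9), (112, 19, 35.1), (127, 18, 34.4), (142, 18, 36.5), (157, 20, 35.6), (172, 19, 36.3), (187, 22, 46.8), (202, 16, 45.6)]
lip top z 0.04635384995214596
side [(37, 28, 12.7), (52, 24, 33.7), (67, 29, 31.4), (82, 30, 13.4), (97, 35, 6.3), (112, 30, 18.3), (127, 22, 32.9), (142, 20, 32.6), (157, 25, 33.2), (172, 24, 18.0), (187, 33, 33.8), (202, 22, 42.9)]
lip top z 0.04296008413197279
```

The lip is up about 17 mm. I'll ease off, withdraw the bar, lift it, and swing it back clear of the machine.

```bash
python3 -m handwheel '[{"offset":[0,0,5],"twist":0,"gripper":10},{"offset":[0,0,12],"twist":0,"gripper":10},{"offset":[-12,-5,15],"twist":0,"gripper":10},{"offset":[-25,-10,17],"twist":0,"gripper":10},{"offset":[-40,-16,20],"twist":0,"gripper":10},{"offset":[-50,-10,50],"twist":0,"gripper":10},{"offset":[-65,10,90],"twist":0,"gripper":10},{"offset":[-74,35,112],"twist":-0.1,"gripper":10},{"offset":[-74,48,122],"twist":-0.28,"gripper":10},{"offset":[-74,48,122],"twist":-0.46,"gripper":10}]' 25
python3 -m handwheel '[{"offset":[0,0,0],"twist":-0.17,"gripper":10},{"offset":[0,0,0],"twist":-0.34,"gripper":10},{"offset":[0,0,0],"twist":-0.51,"gripper":10},{"offset":[0,0,0],"twist":-0.68,"gripper":10},{"offset":[0,0,0],"twist":-0.85,"gripper":10},{"offset":[0,0,0],"twist":-1.02,"gripper":10},{"offset":[10,-10,0],"twist":-1.19,"gripper":10},{"offset":[25,-30,0],"twist":-1.36,"gripper":10},{"offset":[45,-60,0],"twist":-1.53,"gripper":10},{"offset":[76,-95,0],"twist":-1.69,"gripper":10}]'
python3 pitch.py top side
```

```text
t: 16.0
ee_pos: [0.3578, 0.1715, 0.1512]
orientation: [0.127, 3.137, 0.002]
contact_force: [0.4, -0.1, -3.9]
gripper_width: 0.0185
finger_force: 42.9
t: 17.25
ee_pos: [0.4335, 0.0752, 0.1503]
orientation: [-2.432, -1.988, -0.0]
contact_force: [0.8, 1.3, -2.2]
gripper_width: 0.0194
finger_force: 42.8
ee [0.4335 0.0752 0.1503] yaw 1.370398563035124 F [ 0.8  1.3 -2.2]
top [(37, 0, None), (52, 0, None), (67, 0, None), (82, 0, None), (97, 0, None), (112, 0, None), (127, 3, -1.5), (142, 17, -0.6), (157, 19, 0.0), (172, 18, -1.1), (187, 19, -1.3), (202, 15, -0.8)]
lip top z 0.0466578990844768
side [(37, 13, -1.4), (52, 9, -0.1), (67, 6, 0.9), (82, 18, -0.7), (97, 15, -1.8), (112, 11, -0.8), (127, 15, -0.9), (142, 14, -1.3), (157, 17, 0.1), (172, 18, -1.1), (187, 15, -1.3), (202, 19, 0.1)]
lip top z 0.005619484225365863
```

```bash
python3 -m handwheel '[{"offset":[0,0,-40],"twist":0,"gripper":10},{"offset":[0,0,-80],"twist":0,"gripper":10},{"offset":[0,0,-110],"twist":0,"gripper":10},{"offset":[0,0,-130],"twist":0,"gripper":10},{"offset":[0,0,-138],"twist":0,"gripper":10},{"offset":[0,0,-142],"twist":0,"gripper":10},{"offset":[0,0,-145],"twist":0,"gripper":10},{"offset":[0,0,-145],"twist":0,"gripper":10},{"offset":[0,0,-145],"twist":0,"gripper":45},{"offset":[0,0,-145],"twist":0,"gripper":45}]'
python3 -m handwheel '[{"offset":[0,0,0],"twist":0,"gripper":45},{"offset":[0,0,0],"twist":0,"gripper":45},{"offset":[0,0,20],"twist":0,"gripper":45},{"offset":[0,0,60],"twist":0,"gripper":45},{"offset":[0,0,110],"twist":0,"gripper":45},{"offset":[0,-50,160],"twist":0,"gripper":45},{"offset":[-20,-110,200],"twist":0.1,"gripper":45},{"offset":[-25,-170,215],"twist":0.25,"gripper":45},{"offset":[-30,-230,215],"twist":0.35,"gripper":45},{"offset":[-30,-285,215],"twist":0.35,"gripper":45}]'
python3 - <<'E'
from h import *
s=bot.state();print(s["ee_pos"],s["orientation"])
c=camera("top"); np.savez("t5.npz",**c); w=camera("wrist"); np.savez("w5.npz",**w)
cv2.imwrite("pics/v5.png",np.vstack([cv2.resize(c["image"][150:240,220:400],(512,256)),w["image"][:340]]))
E
```

```text
t: 18.6
ee_pos: [0.4349, 0.0758, 0.0057]
orientation: [2.427, 1.993, 0.002]
contact_force: [0.4, -0.5, -0.4]
gripper_width: 0.0383
finger_force: 0.0
t: 19.85
ee_pos: [0.4042, -0.1997, 0.2209]
orientation: [2.041, 2.386, 0.001]
contact_force: [0.9, -0.0, 0.5]
gripper_width: 0.0385
finger_force: 0.0
[ 0.40418185 -0.19969371  0.220909  ] [2.04120958e+00 2.38567604e+00 5.55714760e-04]
```

View pics/v5.png

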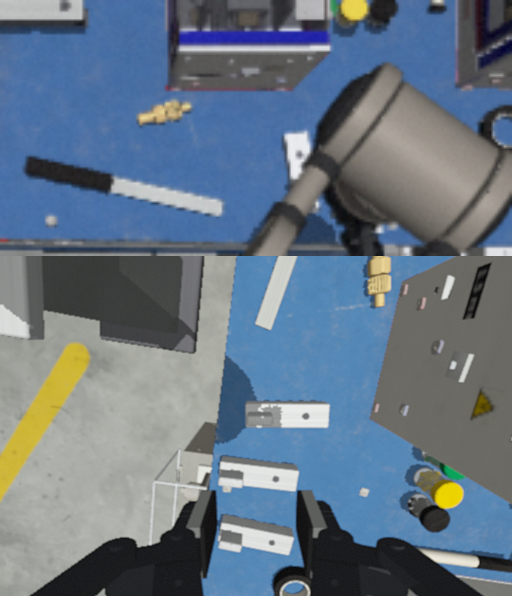

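The bar lies flat, and all three shims show in the wrist view: centres at (288,159), (258,219) and (255,280), tabs at their left ends.

```bash
cat > shim.py <<'E'
from h import *
def shims(c,roi):
    P=cloud(c); hsv=cv2.cvtColor(c["image"],cv2.COLOR_BGR2HSV); r0,r1,c0,c1=roi; out=[]
    m=((hsv[...,1]<70)&(P[...,2]>.015)&(P[...,2]<.06)).astype(np.uint8); k=np.zeros_like(m); k[r0:r1,c0:c1]=m[r0:r1,c0:c1]
    n,l,st,_=cv2.connectedComponentsWithStats(k)
    for i in range(1,n):
        if st[i,4]<250: continue
        q=P[l==i]; b=q[q[:,2]<.03]; t=q[q[:,2]>.035]
        (cx,cy),(w,h),an=cv2.minAreaRect((b[:,:2]*1e4).astype(np.float32))
        if w<h: an+=90
        print("body",np.round([cx/1e4,cy/1e4],4),"size",np.round([w/10,h/10],1),"ang",round((an+90)%180-90,1),"z",round(np.median(b[:,2]),4),"tab",np.round(np.median(t,0),4) if len(t) else None,np.round(np.ptp(t[:,:2],0),4) if len(t) else "")
if __name__=="__main__":
    shims(dict(np.load("w5.npz")),(130,310,210,340)); shims(dict(np.load("top0.npz")),(190,235,300,400))
E
python3 shim.py
```

```text
body [ 0.4375 -0.1963] size [89.8 26.1] ang 8.6 z 0.024 tab [ 0.4072 -0.1996  0.0496] [0.0258 0.0123]
body [ 0.4172 -0.2703] size [89.8 26.8] ang 0.8 z 0.0239 tab [ 0.3871 -0.2685  0.0492] [0.0258 0.0102]
body [ 0.4264 -0.3515] size [26.8 89.9] ang -4.9 z 0.0238 tab [ 0.3965 -0.3458  0.0485] [0.0264 0.0113]
body [ 0.4244 -0.3522] size [28.5 89.3] ang -4.3 z 0.0243 tab [ 0.3942 -0.348   0.0497] [0.025  0.0106]
body [ 0.4162 -0.2714] size [88.1 27. ] ang 1.1 z 0.0242 tab [ 0.3838 -0.2709  0.0507] [0.0217 0.0117]
```

```bash
python3 -m handwheel '[{"offset":[3,-1,-10],"twist":0.17,"gripper":45},{"offset":[3,-1,-20],"twist":0.34,"gripper":45},{"offset":[3,-1,-30],"twist":0.51,"gripper":45},{"offset":[3,-1,-45],"twist":0.68,"gripper":45},{"offset":[3,-1,-60],"twist":0.85,"gripper":45},{"offset":[3,-1,-75],"twist":1.02,"gripper":45},{"offset":[3,-1,-90],"twist":1.19,"gripper":45},{"offset":[3,-1,-105],"twist":1.36,"gripper":45},{"offset":[3,-1,-120],"twist":1.53,"gripper":45},{"offset":[3,-1,-130],"twist":1.566,"gripper":45}]' 60
python3 -m handwheel '[{"offset":[0,0,-20],"twist":0,"gripper":45},{"offset":[0,0,-45],"twist":0,"gripper":45},{"offset":[0,0,-58],"twist":0,"gripper":45},{"offset":[0,0,-65],"twist":0,"gripper":45},{"offset":[0,0,-65],"twist":0,"gripper":0},{"offset":[0,0,-65],"twist":0,"gripper":0},{"offset":[0,0,-65],"twist":0,"gripper":0},{"offset":[0,0,-65],"twist":0,"gripper":0},{"offset":[0,0,-55],"twist":0,"gripper":0},{"offset":[0,0,-35],"twist":0,"gripper":0}]'
python3 - <<'E'
from h import *
s=bot.state();print(s["ee_pos"],s["orientation"],s["joint_positions"])
E
```

```text
t: 21.2
ee_pos: [0.4074, -0.1981, 0.0894]
orientation: [0.235, -3.132, -0.001]
contact_force: [0.6, 1.6, 0.3]
gripper_width: 0.0384
finger_force: 0.0
t: 22.45
ee_pos: [0.4072, -0.1985, 0.0554]
orientation: [0.234, -3.132, -0.002]
contact_force: [0.1, 0.5, -0.9]
gripper_width: 0.0088
finger_force: 62.5
[ 0.40718251 -0.19849162  0.05542688] [ 2.34026035e-01 -3.13167039e+00 -1.74490860e-03] [-6.23107962e-01  4.53366721e-01  1.93640687e+00  1.27531408e-04
  7.53444708e-01 -2.34317773e+00]
```

```bash
python3 -m handwheel '[{"offset":[0,20,40],"twist":-0.02,"gripper":0},{"offset":[0,70,65],"twist":-0.04,"gripper":0},{"offset":[0,125,65],"twist":-0.07,"gripper":0},{"offset":[0,180,65],"twist":-0.1,"gripper":0},{"offset":[0,235,65],"twist":-0.13,"gripper":0},{"offset":[0,290,65],"twist":-0.149,"gripper":0},{"offset":[20,345,65],"twist":-0.149,"gripper":0},{"offset":[50,395,65],"twist":-0.149,"gripper":0},{"offset":[85,436,65],"twist":-0.149,"gripper":0},{"offset":[85,436,40],"twist":-0.149,"gripper":0}]'
python3 -m handwheel '[{"offset":[0,0,-20],"twist":0,"gripper":0},{"offset":[0,0,-40],"twist":0,"gripper":0},{"offset":[0,0,-54],"twist":0,"gripper":0},{"offset":[0,0,-62],"twist":0,"gripper":0},{"offset":[0,0,-66],"twist":0,"gripper":0},{"offset":[0,0,-66],"twist":0,"gripper":0},{"offset":[0,0,-66],"twist":0,"gripper":0},{"offset":[0,0,-66],"twist":0,"gripper":0},{"offset":[0,0,-66],"twist":0,"gripper":0},{"offset":[0,0,-66],"twist":0,"gripper":0}]'
python3 pitch.py side top; ls -t pics|head -2
```

```text
t: 23.7
ee_pos: [0.4961, 0.2407, 0.097]
orientation: [-0.005, 3.134, 0.004]
contact_force: [-0.3, -1.0, -1.5]
gripper_width: 0.0088
finger_force: 62.5
t: 24.95
ee_pos: [0.4927, 0.2372, 0.0292]
orientation: [-0.0, 3.141, 0.0]
contact_force: [1.0, 0.2, -1.1]
gripper_width: 0.0086
finger_force: 62.5
ee [0.4927 0.2372 0.0292] yaw 0.00020444611953863542 F [ 1.   0.2 -1.1]
side [(37, 18, 26.7), (52, 18, 26.8), (67, 15, 26.0), (82, 7, -1.6), (97, 15, -0.4), (112, 33, 36.6), (127, 18, 44.3), (142, 13, 44.0), (157, 11, 43.9), (172, 12, 41.7), (187, 12, 40.0), (202, 40, 58.4)]
lip top z 0.004839848586868534
top [(37, 0, None), (52, 0, None), (67, 0, None), (82, 0, None), (97, 0, None), (112, 6, 45.0), (127, 16, 45.7), (142, 17, 44.7), (157, 16, 43.2), (172, 19, 42.2), (187, 19, 41.7), (202, 27, 62.8)]
lip top z 0.046595795701929885
top_24.9.png
side_24.9.png
```

The shim is level with its nose just ahead of the lip. I'll slide it in and release.

```bash
python3 -m handwheel '[{"offset":[0,0,-2],"twist":0,"gripper":0},{"offset":[12,0,-2],"twist":0,"gripper":0},{"offset":[25,0,-2],"twist":0,"gripper":0},{"offset":[40,0,-2],"twist":0,"gripper":0},{"offset":[55,0,-2],"twist":0,"gripper":0},{"offset":[67,0,-2],"twist":0,"gripper":0},{"offset":[73,0,-2],"twist":0,"gripper":0},{"offset":[73,0,-2],"twist":0,"gripper":0},{"offset":[73,0,-2.5],"twist":0,"gripper":0},{"offset":[73,0,-2.5],"twist":0,"gripper":40}]'
python3 -m handwheel '[{"offset":[0,0,0],"twist":0,"gripper":40},{"offset":[0,0,0],"twist":0,"gripper":40},{"offset":[0,0,30],"twist":0,"gripper":40},{"offset":[-10,0,70],"twist":0,"gripper":40},{"offset":[-40,0,120],"twist":0,"gripper":40},{"offset":[-90,-30,150],"twist":0,"gripper":40},{"offset":[-140,-80,150],"twist":0,"gripper":40},{"offset":[-160,-140,150],"twist":0,"gripper":40},{"offset":[-165,-200,150],"twist":0,"gripper":40},{"offset":[-170,-260,150],"twist":0,"gripper":40}]'
python3 - <<'E'
from shim import *
c=camera("top"); np.savez("t6.npz",**c); cv2.imwrite("pics/t6.png",cv2.resize(c["image"][130:240,140:420],(800,314),interpolation=cv2.INTER_CUBIC))
shims(c,(155,185,160,260)); print("--");shims(c,(190,235,300,400))
print(bot.state()["ee_pos"])
P=cloud(c);m=(abs(P[...,0]-.606)<.006)&(abs(P[...,1]-.178)<.1)&(P[...,2]<.07);print("lip top z",np.median(P[m][:,2]))
E
```

```text
t: 26.3
ee_pos: [0.5653, 0.2373, 0.0267]
orientation: [-0.001, 3.142, 0.0]
contact_force: [-0.3, -0.7, -0.2]
gripper_width: 0.0261
finger_force: 0.0
t: 27.55
ee_pos: [0.3955, -0.0187, 0.1772]
orientation: [-0.002, 3.14, -0.001]
contact_force: [1.0, -0.5, 0.2]
gripper_width: 0.034
finger_force: 0.0
body [0.5686 0.2752] size [ 68.5 106.4] ang -87.5 z 0.0231 tab [0.5971 0.196  0.0455] [0.0539 0.2765]
--
body [ 0.424  -0.3524] size [26.6 89.3] ang -4.3 z 0.0239 tab [ 0.3946 -0.3482  0.0485] [0.0439 0.0134]
body [ 0.4163 -0.2713] size [88.3 27.7] ang 1.5 z 0.0239 tab [ 0.3865 -0.2711  0.0497] [0.0222 0.0117]
[ 0.39536198 -0.02566648  0.17709169]
lip top z 0.04638243633402511
```

View pics/t6.png

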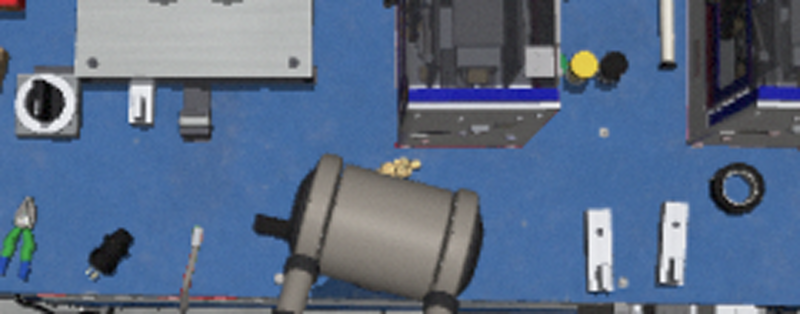

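The picture shows shim 1 in place at (140,100) beside the fulcrum at (195,110), with the deck still up and shims 2 and 3 unmoved. Next is shim 2.

```bash
python3 -m handwheel '[{"offset":[0,-50,0],"twist":0,"gripper":40},{"offset":[-4,-105,0],"twist":0.015,"gripper":40},{"offset":[-8,-160,0],"twist":0.015,"gripper":40},{"offset":[-8,-215,0],"twist":0.015,"gripper":40},{"offset":[-8,-245,-10],"twist":0.015,"gripper":40},{"offset":[-8,-245,-50],"twist":0.015,"gripper":40},{"offset":[-8,-245,-90],"twist":0.015,"gripper":40},{"offset":[-8,-245,-100],"twist":0.015,"gripper":40},{"offset":[-8,-245,-100],"twist":0.015,"gripper":40},{"offset":[-8,-245,-100],"twist":0.015,"gripper":40}]'
python3 - <<'E'
from shim import *
s=bot.state();print(s["ee_pos"],s["orientation"])
E
```

```text
t: 28.85
ee_pos: [0.389, -0.2629, 0.078]
orientation: [-0.024, 3.139, -0.003]
contact_force: [-0.5, -0.4, 0.4]
gripper_width: 0.0343
finger_force: 0.0
[ 0.38895501 -0.26285987  0.0780037 ] [-2.42524778e-02  3.13943556e+00 -2.95144059e-03]
```

```bash
python3 -m handwheel '[{"offset":[-2,-3,-20],"twist":0,"gripper":40},{"offset":[-2,-3,-40],"twist":0,"gripper":40},{"offset":[-2,-3,-51],"twist":0,"gripper":40},{"offset":[-2,-3,-51],"twist":0,"gripper":40},{"offset":[-2,-3,-51],"twist":0,"gripper":0},{"offset":[-2,-3,-51],"twist":0,"gripper":0},{"offset":[-2,-3,-51],"twist":0,"gripper":0},{"offset":[-2,-3,-51],"twist":0,"gripper":0},{"offset":[-2,-3,-40],"twist":0,"gripper":0},{"offset":[-2,-3,-20],"twist":0,"gripper":0}]'
python3 - <<'E'
from shim import *
s=bot.state();print(s["ee_pos"],s["orientation"])
E
```

```text
t: 30.1
ee_pos: [0.3857, -0.2648, 0.0568]
orientation: [0.024, -3.14, -0.002]
contact_force: [1.1, -0.3, -0.6]
gripper_width: 0.0089
finger_force: 60.3
[ 0.38567418 -0.26483209  0.05683554] [ 2.38176657e-02 -3.14025023e+00 -2.11475515e-03]
```

```bash
python3 -m handwheel '[{"offset":[5,10,40],"twist":0,"gripper":0},{"offset":[10,45,65],"twist":-0.015,"gripper":0},{"offset":[15,100,65],"twist":-0.015,"gripper":0},{"offset":[15,155,65],"twist":-0.015,"gripper":0},{"offset":[15,210,65],"twist":-0.015,"gripper":0},{"offset":[15,265,65],"twist":-0.015,"gripper":0},{"offset":[20,320,65],"twist":-0.015,"gripper":0},{"offset":[40,365,65],"twist":-0.015,"gripper":0},{"offset":[80,391,65],"twist":-0.015,"gripper":0},{"offset":[105,391,50],"twist":-0.015,"gripper":0}]'
python3 -m handwheel '[{"offset":[0,0,-20],"twist":0,"gripper":0},{"offset":[0,0,-50],"twist":0,"gripper":0},{"offset":[0,0,-65],"twist":0,"gripper":0},{"offset":[0,0,-72],"twist":0,"gripper":0},{"offset":[0,0,-76],"twist":0,"gripper":0},{"offset":[0,0,-76],"twist":0,"gripper":0},{"offset":[0,0,-76],"twist":0,"gripper":0},{"offset":[0,0,-76],"twist":0,"gripper":0},{"offset":[0,0,-76],"twist":0,"gripper":0},{"offset":[0,0,-76],"twist":0,"gripper":0}]'
python3 pitch.py side top
```

```text
t: 31.35
ee_pos: [0.4933, 0.1281, 0.1079]
orientation: [-0.005, 3.138, 0.001]
contact_force: [0.1, -0.4, -2.3]
gripper_width: 0.0085
finger_force: 60.4
t: 32.6
ee_pos: [0.4912, 0.1258, 0.0307]
orientation: [-0.0, 3.141, 0.0]
contact_force: [-0.9, 0.1, -1.4]
gripper_width: 0.009
finger_force: 60.4
ee [0.4912 0.1258 0.0307] yaw 0.00017128971562405663 F [-0.9  0.1 -1.4]
side [(37, 11, 26.6), (52, 11, 28.4), (67, 11, 27.9), (82, 10, -1.1), (97, 12, -1.2), (112, 26, 19.9), (127, 17, 44.2), (142, 11, 43.4), (157, 11, 43.4), (172, 13, 43.8), (187, 11, 41.1), (202, 10, 39.9)]
lip top z 0.04003376387872147
top [(37, 0, None), (52, 0, None), (67, 0, None), (82, 0, None), (97, 1, 43.1), (112, 21, 46.9), (127, 18, 45.8), (142, 18, 45.9), (157, 18, 42.7), (172, 17, 44.2), (187, 16, 40.2), (202, 34, 56.6)]
lip top z 0.046530030017948656
```

```bash
python3 -m handwheel '[{"offset":[0,0,-3.5],"twist":0,"gripper":0},{"offset":[12,0,-3.5],"twist":0,"gripper":0},{"offset":[25,0,-3.5],"twist":0,"gripper":0},{"offset":[40,0,-3.5],"twist":0,"gripper":0},{"offset":[55,0,-3.5],"twist":0,"gripper":0},{"offset":[69,0,-3.5],"twist":0,"gripper":0},{"offset":[75,0,-3.5],"twist":0,"gripper":0},{"offset":[75,0,-4],"twist":0,"gripper":0},{"offset":[75,0,-4],"twist":0,"gripper":0},{"offset":[75,0,-4],"twist":0,"gripper":25}]'
python3 -m handwheel '[{"offset":[0,0,0],"twist":0,"gripper":25},{"offset":[0,0,0],"twist":0,"gripper":25},{"offset":[0,0,30],"twist":0,"gripper":25},{"offset":[-10,0,70],"twist":0,"gripper":40},{"offset":[-50,-10,120],"twist":0,"gripper":40},{"offset":[-100,-40,150],"twist":0,"gripper":40},{"offset":[-150,-90,150],"twist":0,"gripper":40},{"offset":[-165,-150,150],"twist":0,"gripper":40},{"offset":[-170,-210,150],"twist":0,"gripper":40},{"offset":[-170,-270,150],"twist":0,"gripper":40}]'
python3 - <<'E'
from shim import *
print(bot.state()["ee_pos"])
c=camera("top"); np.savez("t7.npz",**c); cv2.imwrite("pics/t7.png",cv2.resize(c["image"][130:240,140:420],(800,314),interpolation=cv2.INTER_CUBIC))
shims(c,(190,235,300,400))
P=cloud(c);m=(abs(P[...,0]-.606)<.006)&(abs(P[...,1]-.178)<.1)&(P[...,2]<.07);print("lip top z",np.median(P[m][:,2]))
E
```

```text
t: 33.95
ee_pos: [0.5659, 0.1258, 0.0267]
orientation: [-0.001, 3.142, 0.0]
contact_force: [0.1, 0.6, -0.2]
gripper_width: 0.0212
finger_force: 0.0
t: 35.2
ee_pos: [0.3955, -0.1406, 0.1772]
orientation: [-0.001, 3.14, -0.001]
contact_force: [0.8, 0.3, 0.3]
gripper_width: 0.034
finger_force: 0.0
[ 0.39550054 -0.14061212  0.17720078]
body [ 0.4241 -0.3517] size [28.3 88.9] ang -4.6 z 0.0242 tab [ 0.3942 -0.3484  0.0491] [0.0247 0.0106]
lip top z 0.04580814436304946
```

View pics/t7.png

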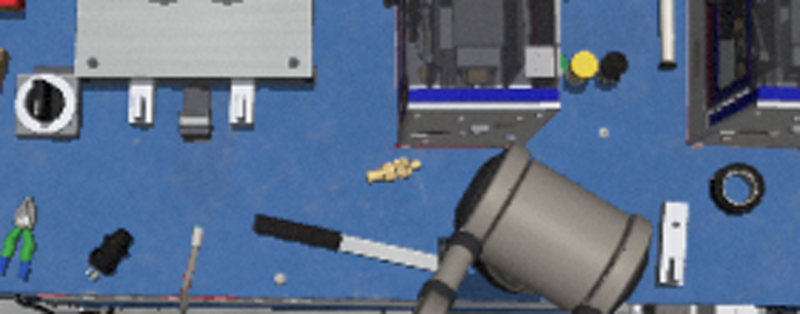

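Shims 1 and 2 are in, at (140,100) and (243,100), and the bar is undisturbed. Next is shim 3.

```bash
python3 -m handwheel '[{"offset":[0,-50,0],"twist":-0.04,"gripper":40},{"offset":[0,-105,0],"twist":-0.085,"gripper":40},{"offset":[0,-160,0],"twist":-0.085,"gripper":40},{"offset":[0,-205,0],"twist":-0.085,"gripper":40},{"offset":[0,-205,-40],"twist":-0.085,"gripper":40},{"offset":[0,-205,-80],"twist":-0.085,"gripper":40},{"offset":[0,-205,-100],"twist":-0.085,"gripper":40},{"offset":[0,-205,-100],"twist":-0.085,"gripper":40},{"offset":[0,-205,-100],"twist":-0.085,"gripper":40},{"offset":[0,-205,-100],"twist":-0.085,"gripper":40}]'
python3 -m handwheel '[{"offset":[0,0,-20],"twist":0,"gripper":40},{"offset":[0,0,-40],"twist":0,"gripper":40},{"offset":[0,0,-51],"twist":0,"gripper":40},{"offset":[0,0,-51],"twist":0,"gripper":40},{"offset":[0,0,-51],"twist":0,"gripper":0},{"offset":[0,0,-51],"twist":0,"gripper":0},{"offset":[0,0,-51],"twist":0,"gripper":0},{"offset":[0,0,-51],"twist":0,"gripper":0},{"offset":[0,0,-40],"twist":0,"gripper":0},{"offset":[0,0,-20],"twist":0,"gripper":0}]'
```

```text
t: 36.5
ee_pos: [0.3967, -0.3445, 0.0778]
orientation: [0.133, 3.137, -0.003]
contact_force: [-0.9, -0.6, 0.4]
gripper_width: 0.0343
finger_force: 0.0
t: 37.75
ee_pos: [0.3958, -0.3436, 0.0568]
orientation: [-0.133, -3.138, -0.002]
contact_force: [0.6, -0.3, -0.6]
gripper_width: 0.0086
finger_force: 60.4
```

```bash
python3 -m handwheel '[{"offset":[5,15,40],"twist":0.03,"gripper":0},{"offset":[8,60,65],"twist":0.06,"gripper":0},{"offset":[8,120,65],"twist":0.085,"gripper":0},{"offset":[8,180,65],"twist":0.085,"gripper":0},{"offset":[8,240,65],"twist":0.085,"gripper":0},{"offset":[8,300,65],"twist":0.085,"gripper":0},{"offset":[10,355,65],"twist":0.085,"gripper":0},{"offset":[30,400,65],"twist":0.085,"gripper":0},{"offset":[70,424,65],"twist":0.085,"gripper":0},{"offset":[95,424,50],"twist":0.085,"gripper":0}]'
python3 -m handwheel '[{"offset":[0,0,-20],"twist":0,"gripper":0},{"offset":[0,0,-50],"twist":0,"gripper":0},{"offset":[0,0,-65],"twist":0,"gripper":0},{"offset":[0,0,-72],"twist":0,"gripper":0},{"offset":[0,0,-76],"twist":0,"gripper":0},{"offset":[0,0,-76],"twist":0,"gripper":0},{"offset":[0,0,-76],"twist":0,"gripper":0},{"offset":[0,0,-76],"twist":0,"gripper":0},{"offset":[0,0,-76],"twist":0,"gripper":0},{"offset":[0,0,-76],"twist":0,"gripper":0}]'
python3 pitch.py side top
```

```text
t: 39.0
ee_pos: [0.4935, 0.0821, 0.108]
orientation: [-0.005, 3.137, 0.001]
contact_force: [-0.7, -0.5, -1.3]
gripper_width: 0.0089
finger_force: 60.3
t: 40.25
ee_pos: [0.4912, 0.0801, 0.0306]
orientation: [-0.0, 3.141, 0.0]
contact_force: [-0.8, -0.3, -0.7]
gripper_width: 0.0091
finger_force: 60.4
ee [0.4912 0.0801 0.0306] yaw 0.0001677738467436941 F [-0.8 -0.3 -0.7]
side [(37, 11, 28.0), (52, 11, 28.0), (67, 12, 26.8), (82, 4, 13.9), (97, 0, None), (112, 23, 43.4), (127, 18, 44.5), (142, 10, 43.8), (157, 9, 42.2), (172, 11, 42.5), (187, 12, 41.3), (202, 9, 39.5)]
lip top z 0.04232526564790373
top [(37, 0, None), (52, 0, None), (67, 0, None), (82, 0, None), (97, 0, None), (112, 19, 45.1), (127, 18, 45.6), (142, 19, 43.4), (157, 17, 42.3), (172, 19, 41.9), (187, 17, 41.1), (202, 18, 40.4)]
lip top z 0.046274105728342035
```

```bash
python3 -m handwheel '[{"offset":[0,0,-3.5],"twist":0,"gripper":0},{"offset":[12,0,-3.5],"twist":0,"gripper":0},{"offset":[25,0,-3.5],"twist":0,"gripper":0},{"offset":[40,0,-3.5],"twist":0,"gripper":0},{"offset":[55,0,-3.5],"twist":0,"gripper":0},{"offset":[69,0,-3.5],"twist":0,"gripper":0},{"offset":[75,0,-3.5],"twist":0,"gripper":0},{"offset":[75,0,-4],"twist":0,"gripper":0},{"offset":[75,0,-4],"twist":0,"gripper":0},{"offset":[75,0,-4],"twist":0,"gripper":25}]'
python3 -m handwheel '[{"offset":[0,0,0],"twist":0,"gripper":25},{"offset":[0,0,0],"twist":0,"gripper":25},{"offset":[0,0,30],"twist":0,"gripper":25},{"offset":[0,0,80],"twist":0,"gripper":25},{"offset":[-60,0,100],"twist":0,"gripper":0},{"offset":[-110,0,100],"twist":0,"gripper":0},{"offset":[-150,0,100],"twist":0,"gripper":0},{"offset":[-150,0,100],"twist":0,"gripper":0},{"offset":[-150,0,100],"twist":0,"gripper":0},{"offset":[-150,0,100],"twist":0,"gripper":0}]'
python3 - <<'E'
from shim import *
print(bot.state()["ee_pos"])
c=camera("top"); s=camera("side"); np.savez("t8.npz",**c)
cv2.imwrite("pics/t8.png",np.hstack([cv2.resize(c["image"][130:230,140:260],(460,383),interpolation=cv2.INTER_CUBIC),cv2.resize(s["image"][200:270,150:250],(340,383))]))
P=cloud(c);m=(abs(P[...,0]-.606)<.006)&(abs(P[...,1]-.178)<.1)&(P[...,2]<.07);print("lip top z",np.median(P[m][:,2]))
for y in(.238,.126,.08):
    m=(P[...,2]>.035)&(P[...,0]>.54)&(P[...,0]<.587)&(abs(P[...,1]-y)<.015); q=P[m]
    if len(q): print(y,np.round(q.mean(0),3),np.round(np.ptp(q,axis=0),3))
E
```

```text
t: 41.6
ee_pos: [0.5659, 0.0801, 0.0267]
orientation: [0.0, -3.142, -0.0]
contact_force: [-0.2, 0.5, -0.3]
gripper_width: 0.0217
finger_force: 0.0
t: 42.85
ee_pos: [0.4174, 0.08, 0.1266]
orientation: [-0.0, 3.141, 0.0]
contact_force: [-0.4, -0.7, -0.3]
gripper_width: 0.0
finger_force: 0.0
[0.41740177 0.07996086 0.12663984]
lip top z 0.04666376993205387
0.238 [0.561 0.236 0.049] [0.026 0.011 0.016]
0.126 [0.562 0.124 0.048] [0.027 0.009 0.019]
0.08 [0.562 0.079 0.049] [0.025 0.007 0.017]
```

View pics/t8.png

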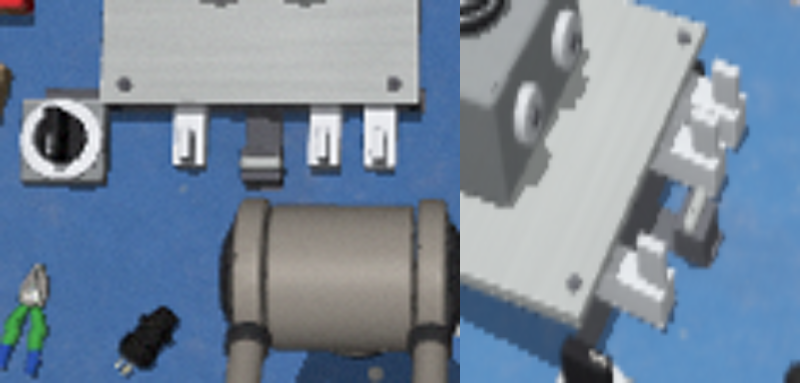

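All three shims are under the lip, tabs outside, noses about 41 mm in, with the deck still up. Now I'll push the deck down at the middle of the lip with the fingers shut.

```bash
python3 -m handwheel '[{"offset":[40,20,0],"twist":0,"gripper":0},{"offset":[90,45,0],"twist":0,"gripper":0},{"offset":[140,70,0],"twist":0,"gripper":0},{"offset":[200,98,0],"twist":0,"gripper":0},{"offset":[200,98,-20],"twist":0,"gripper":0},{"offset":[200,98,-45],"twist":0,"gripper":0},{"offset":[200,98,-65],"twist":0,"gripper":0},{"offset":[200,98,-72],"twist":0,"gripper":0},{"offset":[200,98,-74],"twist":0,"gripper":0},{"offset":[200,98,-74],"twist":0,"gripper":0}]'
python3 -m handwheel '[{"offset":[0,0,-3],"twist":0,"gripper":0},{"offset":[0,0,-5],"twist":0,"gripper":0},{"offset":[0,0,-7],"twist":0,"gripper":0},{"offset":[0,0,-9],"twist":0,"gripper":0},{"offset":[0,0,-11],"twist":0,"gripper":0},{"offset":[0,0,-12],"twist":0,"gripper":0},{"offset":[0,0,-13],"twist":0,"gripper":0},{"offset":[0,0,-14],"twist":0,"gripper":0},{"offset":[0,0,-15],"twist":0,"gripper":0},{"offset":[0,0,-15],"twist":0,"gripper":0}]'
```

```text
t: 44.2
ee_pos: [0.6164, 0.178, 0.0532]
orientation: [-0.0, 3.141, 0.0]
contact_force: [-1.3, 1.0, 0.3]
gripper_width: -0.0002
finger_force: 0.0
t: 45.45
ee_pos: [0.6155, 0.1781, 0.038]
orientation: [0.001, -3.14, 0.0]
contact_force: [-3.5, -0.6, 5.3]
gripper_width: 0.0002
finger_force: 2.5
```

```bash
python3 -m handwheel '[{"offset":[0,0,-0.5],"twist":0,"gripper":0},{"offset":[0,0,-1],"twist":0,"gripper":0},{"offset":[0,0,-1.5],"twist":0,"gripper":0},{"offset":[0,0,-2],"twist":0,"gripper":0},{"offset":[0,0,-2.5],"twist":0,"gripper":0},{"offset":[0,0,-3],"twist":0,"gripper":0},{"offset":[0,0,-3.3],"twist":0,"gripper":0},{"offset":[0,0,-3.6],"twist":0,"gripper":0},{"offset":[0,0,-4],"twist":0,"gripper":0},{"offset":[0,0,-4],"twist":0,"gripper":0}]'
```

```text
t: 46.7
ee_pos: [0.6152, 0.1781, 0.034]
orientation: [0.001, -3.14, 0.0]
contact_force: [-3.8, -0.2, 6.9]
gripper_width: -0.0001
finger_force: 2.8
```

```bash
python3 -m handwheel '[{"offset":[0,0,-0.3],"twist":0,"gripper":0},{"offset":[0,0,-0.6],"twist":0,"gripper":0},{"offset":[0,0,-0.9],"twist":0,"gripper":0},{"offset":[0,0,-1.2],"twist":0,"gripper":0},{"offset":[0,0,-1.5],"twist":0,"gripper":0},{"offset":[0,0,-1.8],"twist":0,"gripper":0},{"offset":[0,0,-2],"twist":0,"gripper":0},{"offset":[0,0,-2],"twist":0,"gripper":0},{"offset":[0,0,-2],"twist":0,"gripper":0},{"offset":[0,0,-2],"twist":0,"gripper":0}]'
```

```text
t: 47.95
ee_pos: [0.6152, 0.1781, 0.0335]
orientation: [0.001, -3.14, 0.0]
contact_force: [-8.7, -1.3, 15.7]
gripper_width: 0.0002
finger_force: 7.9
```

The force rose to 16 N with no further travel, so the deck sits on the shims. I'll back off and measure the knob from the saved views.

```bash
python3 -m handwheel '[{"offset":[0,0,3],"twist":0,"gripper":0},{"offset":[0,0,10],"twist":0,"gripper":0},{"offset":[0,0,40],"twist":0,"gripper":40},{"offset":[0,0,80],"twist":0,"gripper":40},{"offset":[-20,40,110],"twist":0,"gripper":40},{"offset":[-45,90,110],"twist":0,"gripper":40},{"offset":[-45,140,110],"twist":0,"gripper":40},{"offset":[-45,165,110],"twist":0,"gripper":40},{"offset":[-45,165,110],"twist":0,"gripper":40},{"offset":[-45,165,110],"twist":0,"gripper":40}]'
python3 - <<'E'
from shim import *
print(bot.state()["ee_pos"])
c=dict(np.load("t8.npz")); s=dict(np.load("side0.npz"))
for n,k in(("top",c),("side",s)):
    P=cloud(k); dark=k["image"].max(2)<70
    m=dark&(abs(P[...,0]-.571)<.04)&(abs(P[...,1]-.343)<.04)&(P[...,2]>.064)&(P[...,2]<.085); q=P[m]
    print(n,m.sum(),np.round(q.mean(0),4),np.round(np.ptp(q,axis=0),3))
for n in("side",):
    k=camera(n);P=cloud(k);m=(abs(P[...,0]-.606)<.006)&(abs(P[...,1]-.13)<.04)&(P[...,2]<.07);print(n,"lip",np.median(P[m][:,2]))
E
```

```text
t: 49.2
ee_pos: [0.5712, 0.3423, 0.1413]
orientation: [-0.0, -3.141, 0.001]
contact_force: [-0.4, -0.5, -0.1]
gripper_width: 0.0344
finger_force: 0.0
[0.57121741 0.3422991  0.141348  ]
top 24 [0.5673 0.3401 0.0666] [0.037 0.013 0.006]
side 11 [0.5718 0.3461 0.065 ] [0.03  0.013 0.003]
side lip 0.03166843441475914
```

```bash
python3 -m handwheel '[{"offset":[0,1,-30],"twist":0,"gripper":40},{"offset":[0,1,-60],"twist":0,"gripper":40},{"offset":[0,1,-85],"twist":0,"gripper":40},{"offset":[0,1,-94],"twist":0,"gripper":40},{"offset":[0,1,-94],"twist":0,"gripper":40},{"offset":[0,1,-94],"twist":0,"gripper":0},{"offset":[0,1,-94],"twist":0,"gripper":0},{"offset":[0,1,-94],"twist":0,"gripper":0},{"offset":[0,1,-94],"twist":0,"gripper":0},{"offset":[0,1,-94],"twist":0,"gripper":0}]' 40
python3 -m handwheel '[{"offset":[0,0,0],"twist":-0.15,"gripper":0},{"offset":[0,0,0],"twist":-0.3,"gripper":0},{"offset":[0,0,0],"twist":-0.45,"gripper":0},{"offset":[0,0,0],"twist":-0.6,"gripper":0},{"offset":[0,0,0],"twist":-0.75,"gripper":0},{"offset":[0,0,0],"twist":-0.9,"gripper":0},{"offset":[0,0,0],"twist":-1.05,"gripper":0},{"offset":[0,0,0],"twist":-1.2,"gripper":0},{"offset":[0,0,0],"twist":-1.32,"gripper":0},{"offset":[0,0,0],"twist":-1.38,"gripper":0}]'
python3 -c "
from rig import bot
s=bot.state();print(s['torque'],s['orientation'])"
```

```text
t: 50.5
ee_pos: [0.5721, 0.3429, 0.0493]
orientation: [-0.0, 3.139, -0.002]
contact_force: [-0.1, -4.8, 3.5]
gripper_width: 0.0124
finger_force: 42.5
t: 51.75
ee_pos: [0.5696, 0.3393, 0.0492]
orientation: [2.002, 2.419, -0.015]
contact_force: [-10.0, -19.3, 12.9]
gripper_width: 0.0126
finger_force: 43.7
[-3.17429325  1.51625525  0.05199808] [ 2.0016542   2.41945468 -0.01450747]
```

```bash
python3 -m handwheel '[{"offset":[0,0,0],"twist":0,"gripper":0},{"offset":[0,0,0],"twist":0,"gripper":40},{"offset":[0,0,0],"twist":0,"gripper":40},{"offset":[0,0,0],"twist":0,"gripper":40},{"offset":[0,0,30],"twist":0,"gripper":40},{"offset":[0,0,70],"twist":0,"gripper":40},{"offset":[-20,-40,110],"twist":0.1,"gripper":40},{"offset":[-60,-90,130],"twist":0.2,"gripper":40},{"offset":[-110,-140,130],"twist":0.3,"gripper":40},{"offset":[-160,-190,130],"twist":0.4,"gripper":40}]'
python3 - <<'E'
from shim import *
c=camera("top"); s=camera("side"); np.savez("t9.npz",**c)
cv2.imwrite("pics/t9.png",np.hstack([cv2.resize(c["image"][130:240,140:320],(480,293),interpolation=cv2.INTER_CUBIC),cv2.resize(s["image"][200:310,150:270],(320,293))]))
P=cloud(c);m=(abs(P[...,0]-.606)<.006)&(abs(P[...,1]-.178)<.1)&(P[...,2]<.07);print("lip top z",np.median(P[m][:,2]))
dark=c["image"].max(2)<70
m=dark&(abs(P[...,0]-.571)<.03)&(abs(P[...,1]-.343)<.03)&(P[...,2]>.06)&(P[...,2]<.085); q=P[m]
print(m.sum(),q.mean(0),np.ptp(q,axis=0)); print(cv2.minAreaRect((q[:,:2]*1e4).astype(np.float32)))
for y in(.238,.126,.08):
    m=(P[...,2]>.035)&(P[...,0]>.54)&(P[...,0]<.587)&(abs(P[...,1]-y)<.015); q=P[m]
    if len(q): print(y,np.round(q.mean(0),3),np.round(np.ptp(q,axis=0),3))
E
```

```text
t: 53.0
ee_pos: [0.4248, 0.1678, 0.178]
orientation: [1.472, 2.774, 0.002]
contact_force: [0.5, 0.5, -0.1]
gripper_width: 0.0339
finger_force: 0.0
lip top z 0.034537757380795224
42 [0.56704051 0.33629625 0.06469275] [0.01704299 0.03402514 0.00905896]
((5664.85107421875, 3390.42626953125), (133.96044921875, 351.903076171875), 13.886765480041504)
0.238 [0.561 0.236 0.049] [0.025 0.011 0.012]
0.126 [0.563 0.124 0.049] [0.026 0.01  0.018]
0.08 [0.562 0.079 0.049] [0.023 0.007 0.018]
```

View pics/t9.png

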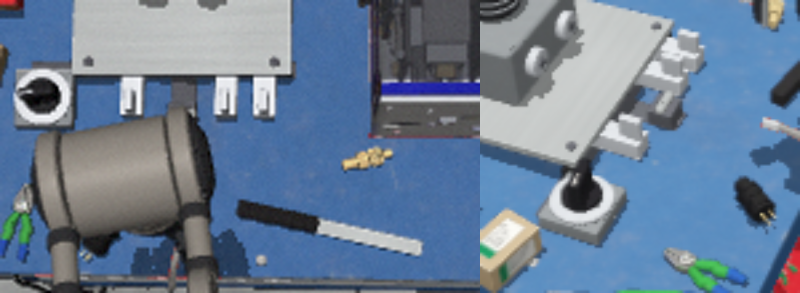

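The deck rests on the shims with the lip top at 34.5 mm, and the knob bar has turned. I'll confirm its angle with the wrist camera.

```bash
python3 -m handwheel '[{"offset":[10,10,0],"twist":-0.15,"gripper":40},{"offset":[20,20,0],"twist":-0.3,"gripper":40},{"offset":[30,30,0],"twist":-0.45,"gripper":40},{"offset":[40,40,0],"twist":-0.6,"gripper":40},{"offset":[50,50,0],"twist":-0.75,"gripper":40},{"offset":[60,65,0],"twist":-0.9,"gripper":40},{"offset":[70,80,0],"twist":-1.05,"gripper":40},{"offset":[75,92,0],"twist":-1.2,"gripper":40},{"offset":[75,92,0],"twist":-1.29,"gripper":40},{"offset":[75,92,0],"twist":-1.29,"gripper":40}]'
python3 - <<'E'
from shim import *
c=camera("wrist"); cv2.imwrite("pics/w9.png",c["image"]); P=cloud(c)
dark=c["image"].max(2)<70
m=dark&(abs(P[...,0]-.571)<.03)&(abs(P[...,1]-.343)<.03)&(P[...,2]>.068)&(P[...,2]<.085); q=P[m]
print(m.sum(),q.mean(0)); print(cv2.minAreaRect((q[:,:2]*1e4).astype(np.float32)))
v=np.linalg.eigh(np.cov(q[:,:2].T))[1][:,1]; print("turned",np.pi-np.arctan2(*(v*np.sign(v[1]))[::-1]))
E
```

```text
t: 54.35
ee_pos: [0.5012, 0.2614, 0.1775]
orientation: [2.847, 1.328, 0.001]
contact_force: [-0.6, -0.6, -0.6]
gripper_width: 0.0343
finger_force: 0.0
0 [nan nan nan]
((0.0, 0.0), (0.0, 0.0), 0.0)
turned nan<stdin>:5: RuntimeWarning: Mean of empty slice.
  ret = um.true_divide(
  avg = a.mean(axis, **keepdims_kw)
<stdin>:6: RuntimeWarning: Degrees of freedom <= 0 for slice
  c *= np.true_divide(1, fact)
  c *= np.true_divide(1, fact)
```

View pics/w9.png

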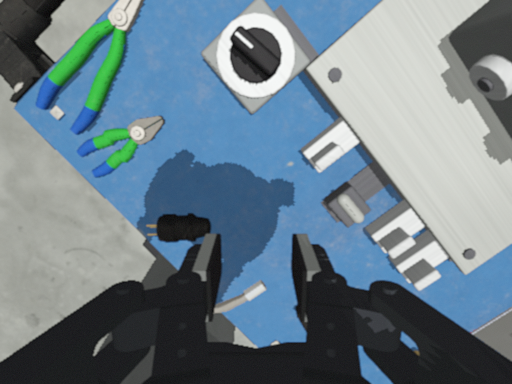

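The wrist view shows the knob's bar from (235,38) to (278,70), all shim tabs outside the lip, and everything else untouched. I'll work out the knob's angle properly.

Run:
```python
from shim import *
c=camera("wrist"); P=cloud(c); im=c["image"]
m=np.zeros((384,512),np.uint8); m[15:95,215:300]=(im[15:95,215:300].max(2)<75)
n,l,st,ce=cv2.connectedComponentsWithStats(m); i=1+st[1:,4].argmax(); q=P[l==i]; print(st[i],np.percentile(q[:,2],[5,50,95]))
for zc in (.055,.06,.065):
    t=q[q[:,2]>zc]; 
    if len(t)<20: continue
    v=np.linalg.eigh(np.cov(t[:,:2].T))[1][:,1]; v*=np.sign(v[1]); print(zc,len(t),t.mean(0),"turned",np.pi-np.arctan2(v[1],v[0]),cv2.minAreaRect((t[:,:2]*1e4).astype(np.float32)))
lip=[cast(c,u,v,.034)[:2] for u,v in((312,68),(465,272))]; d=lip[0]-lip[1]; print("lip dir",np.arctan2(d[1],d[0])-np.pi/2,lip)
cv2.imwrite("pics/kn.png",cv2.resize(im[0:110,190:320],(650,550),interpolation=cv2.INTER_CUBIC))
```

```text
[ 231   26   49   56 1925] [0.03418125 0.0534237  0.06589079]
0.055 955 [0.56844602 0.33974523 0.0676859 ] turned 1.4438675577767544 ((5598.46923828125, 3394.413818359375), (329.64154052734375, 411.4893493652344), 10.911931991577148)
0.06 930 [0.56860801 0.33976078 0.06795729] turned 1.446158963258078 ((5598.46923828125, 3394.413818359375), (329.64154052734375, 411.4893493652344), 10.911931991577148)
0.065 378 [0.56872167 0.33865816 0.07369398] turned 1.5742424801909338 ((5674.69775390625, 3358.384033203125), (496.5970458984375, 259.86822509765625), 72.34455108642578)
lip dir 0.006744304704660031 [array([0.59876499, 0.30380377]), array([0.60047523, 0.05022408])]
```

View pics/kn.png

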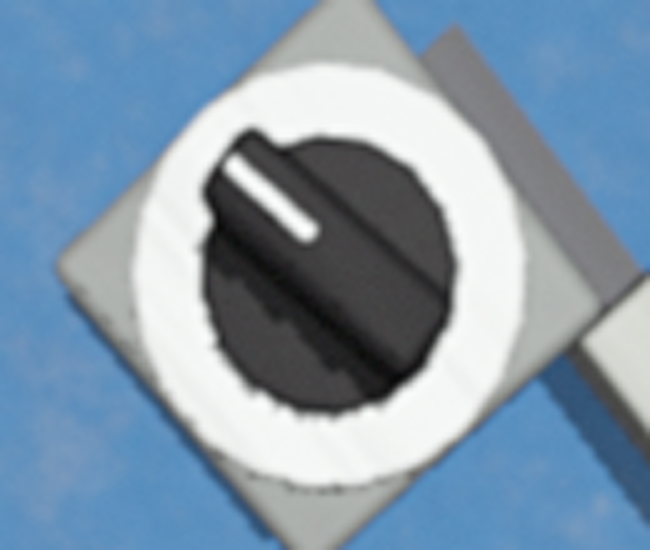

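Run:
```python
from shim import *
c=camera("wrist")
for a,b in(((235,165),(308,232)),((268,138),(450,298)),((215,215),(395,380))):
    p,q=[cast(c,190+u/5,v/5,.073) for u,v in(a,b)]; d=p-q; d*=np.sign(d[1]); print(np.round(p[:2],4),"turned",np.pi-np.arctan2(d[1],d[0]))
```

```text
[0.5652 0.3578] turned 1.4009721490999896
[0.571  0.3574] turned 1.3750701991771663
[0.5588 0.3547] turned 1.4058884160966112
```

The knob reads about 1.40 rad, so it's locked. One last check that the bar is flat, then I hand in.

Run:
```python
from shim import *
c=camera("top"); P=cloud(c)
g=np.array([.4365,.0555]);
d=np.array([-.196,-.981])
for a in(-.03,0,.03,.08,.12,.16):
    p=np.array([.431,.0555])+a*d; m=np.hypot(*(P[...,:2]-p).transpose(2,0,1))<.006; print(a,np.round(np.median(P[m][:,2]),4))
m=(abs(P[...,0]-.606)<.006)&(abs(P[...,1]-.178)<.1)&(P[...,2]<.07);print("lip top",np.median(P[m][:,2]))
print(sign_off())
```

```text
-0.03 0.0217
0 0.0213
0.03 0.0229
0.08 0.0055
0.12 0.0052
0.16 0.0065
lip top 0.03380622089221551
the job is handed in; nothing more can be done
None
```

The job is handed in, with no verdict returned: deck resting on all three shims (one left of the fulcrum, two right), knob locked at about 1.40 rad, bar flat and clear of the stand, other items not visibly moved.

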